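# Trim the inner knob of a dimmer console under its sliding guard

## Task

Slide the clear guard of the lamp dimmer console fully open, then turn only the small orange inner knob until its pointer lines up with the green mark on the black outer ring; the ring itself must stay where it is. Then slide the guard fully shut over the dial again, leaving the other things on the bench where they lie.

Things in the scene. Friction and masses are not known exactly. Their poses are not given: they have to be found in the camera images.
- console: Grey dimmer console fixed to the bench; origin at bench level. It spans own x -90 to +90 mm and own y -185 to +165 mm; panel 50 mm above the bench, rails along front and rear edges 58 mm high. Own -x is its front, towards the robot; own +y its left. The dial is at own (0, +80) mm; the right part is the empty parking bay for the guard.
- dial_center (a point): The common vertical axis of ring and inner knob, at the ring's flat top, 66 mm above the bench. The ring is 114 mm across its twelve rounded edge lobes, its highest points (lobes, mark) 68 mm above the bench. The inner knob's hub is 38 mm across and reaches 92 mm above the bench.
- ring (a joint): Angle of the black outer ring (rad), growing clockwise seen from above. At 0 its green mark points to the console's front (own -x), at pi/2 to its left (own +y). It turns very easily (0.03 N m), so a light touch drags it. It must not be turned (at most 5 mm at the mark).
- ring_mark (a point): The green mark on the top of the outer ring, 50 mm from the axis.
- knob (a joint): Angle of the orange inner knob (rad), growing clockwise seen from above, range -1.0 to 2.8; at 0 its pointer points to the console's front (own -x), at pi/2 to its left (own +y). It is in line with the ring's mark when the two angles are equal. It starts counter-clockwise of the mark; about 0.06 N m turns it and it stays where it is left.
- knob_pointer (a point): White tip of the inner knob's pointer arm, 50 mm from the axis. The arm is 10 mm wide and lies 74 to 82 mm above the bench, so 6 mm clear above the ring.
- knob_tab (a point): Centre of the top of the finger tab standing on the inner knob's arm, 38 mm from the axis, 108 mm above the bench. The tab is 8 mm thick and 16 mm long radially (30 to 46 mm from the axis) and rises 26 mm above the arm; it can be pushed sideways or pinched.
- guard (a joint): Travel of the clear sliding guard (m): 0 fully shut over the dial, 0.18 fully open over the parking bay, growing towards the console's right (own -y). It may start up to 20 mm open. It has end stops; about 2 N moves it and it stays where it is left.
- guard_grip (a point): Centre of the top of the yellow rib on the guard, 149 mm above the bench, over the dial axis when shut. Rib 70 mm along the console's x, 12 mm thick along its y, 28 mm tall on a foot plate 86 x 30 mm (top 121 mm above the bench). Guard 168 (x) x 150 (y) mm centred under the rib, flat top 118 mm above the bench, open to the left.
- multimeter: Loose hand multimeter, 150 x 76 x 34 mm, left of the console; origin at the centre of its underside. Leave alone.
- tape_roll: Loose roll of white masking tape, 86 mm across, 18 mm high, right of the console; origin at the centre of its underside. Leave alone.
- red_screwdriver: Loose red screwdriver, 155 x 20 x 20 mm, behind the console; origin at the centre of its underside. Leave alone.
- cutters: Loose red side cutter, 121 x 46 x 12 mm, right of the console; origin at the centre of its underside. Leave alone.

How it is judged:
By the outcome, as a careful person would: the job done as asked, in the order asked, and still so for the second after the job is handed in, with the robot touching nothing.
It also fails if it takes over 54 s, if anything falls off the work surface, if the arm or the gripper's body presses on something with over 40 N, if the wrist force passes 120 N, or if a joint passes its speed limit or range.

## Robot

A 6-joint arm with a two-finger parallel gripper is mounted at the origin on a cart in front of the work surface, level with it; the furniture and walls round the work are solid. World frame = base frame: x ahead of the robot, y to its left, z up, the work surface at z = 0. Lengths are in m, angles in rad, forces in N, time in s.
With the tool pointing down it reaches from about 0.35 to 0.85 m from the base axis. Payload 8.1 kg.
Tool frame: the origin (TCP) lies on the centre line of the jaws, within the pads' length; the fingertips stand 17 mm ahead of it and the grasp point (between the pads) lies 2 mm behind it; z points along the fingers, y is the line along which they close (so a half turn about z gives the same grasp; the last joint's range is limited). The gripper opens to 93 mm and grips with 3 to 60 N. Pads are 15 mm wide; open, the fingers measure 128 mm over their backs; the gripper's body (75 mm by 188 mm) begins 65 mm behind the grasp point.
Start: joints at [-1.186, 0.13, 1.488, -0, 1.523, -0.085], TCP at [0.272, -0.535, 0.236] pointing down, gripper open.
Joint ranges: [-2.96, 2.96], [-0.89, 2.26], [0.02, 2.5], [-1.34, 4.48], [0, 2.73], [-2.66, 2.66]. Speed limits (rad/s): [2.39, 2.39, 2.79, 3.14, 3.14, 3.14].

## Interface

Orientations are given as a rotation vector (axis times angle).
In Python, from plant import robot, optics, close_job, models gives the robot as it stands.
- The arm moves only by the shell command python3 -m inch 'ROWS' [OPENING] [FORCE]. ROWS is a JSON object of lists of equal length, an entry for each row: "travel": the shift along the tool's x, y, z in m, a list of three; "spin": the turn about the tool's z in rad. In form: {"travel": [[x, y, z], ...], "spin": [spin, ...]}. A call has 1 to 10 rows; each row is the pose to reach, as a shift and turn from the pose commanded when the call began, along the tool's axes at that moment; what a row does not reach only later rows make up. A row lasts 1/12 s, in which the tool goes at most 41.7 mm and 7.16 degrees, less where a joint would pass 70% of its speed; a pose out of reach is approached as far as the arm can. A call with a gripper value outside its range is refused whole. OPENING is the closure, from 0 (fully open) to 1 (shut), set as the call begins (- or left out, the last holds). The fingers move at their own pace and stop on an object; FORCE is the grip in N (left out, the last holds). Time passes only in rows, so rows that repeat a pose let the fingers close. It gives the time, the measured TCP pose, the force, the opening and the grip force at its end, in the units of the state.
- robot.read_state(): the state, without advancing time (a new reading comes with each control period).
- optics.read_camera(name): name is "side" or "top" or "wrist"; returns (picture, depth): 420x560x3 uint8, red, green, blue; 420x560 float32, m along the optical axis (not along the pixel's ray), 0 where there is no reading.
- optics.camera_info(name): a dict with "camera_matrix" (3x3 intrinsics, pixels), "view" (4x4, takes a point from world to camera coordinates). Camera axes: x right, y down, z forward; pixel columns grow to the right and rows downward; lengths in m; the calibration is good to about 2 mm. A picture is of the moment at which its call begins: read the wrist's pose just before it. camera_info takes no time and is no camera call; for the wrist camera it gives the pose at the moment of the call.
- close_job(): hands the job in; it is judged then, once.
Trained networks look in the newest picture that a camera, given by its name, has taken for a name from the list of things; names that differ only in an ending like _2 or _b are one class to them, and where a whole thing is asked for, a point or a joint stands for the part that bears it (a point fixed in the world has none). Each returns a list of dicts, best first, with "p" (0 to 1); they miss things now and then, are a little off and sometimes report something else, mostly with a low value. They report only what shows in the picture. A call takes as long as a camera call.
- models.look_for(camera, name): "centre" ([x, y, z] in m, in world coordinates, good to about 4 mm: the middle of the surface that is visible of it).
- models.masks_of(camera, name): "region" (420x560 bool, what is visible of it).
The state is a dict: "t": time; "q": joint angles; "dq": joint speeds; "joint_torque": joint torques, N m; "tool_pos": TCP position; "orientation": TCP orientation; "force": force on the tool from outside, world axes, zero at the start; "wrist_torque": the same for the moment, N m; "opening": finger opening in m; "gripper_force": force on a finger pad.
Only numpy, scipy, OpenCV 4.12 (cv2) and the standard library are available. Lean on these libraries where they do the work, as an engineer would, in place of code of your own. Each camera call takes 0.05 s, during which the arm holds its last target. There are 200 camera calls.

## Working session

There is one attempt and no reset: what is moved stays moved. The work goes in short steps, Python scripts to look and compute and a shell command to move; the robot and the scene stay as the last step left them, time stands still between calls to the robot, and variables do not carry over. Pictures are saved under pics/ and viewed, at most 10 in all, crops included, and the job is handed in when it is done.

```bash
ls; mkdir -p pics; cat > h.py <<'E'
from plant import robot, optics, close_job, models
import numpy as np, cv2
from scipy.spatial.transform import Rotation as R
def snap(n,f=None):
    i=optics.camera_info(n); p,d=optics.read_camera(n)
    if f: cv2.imwrite('pics/'+f,p[:,:,::-1])
    return i,p,d
def toworld(i,u,v,z=None,d=None):
    K=np.array(i['camera_matrix']);V=np.array(i['view']);Rm=V[:3,:3];c=-Rm.T@V[:3,3]
    r=Rm.T@np.linalg.inv(K)@np.array([u,v,1.])
    return c+r*((z-c[2])/r[2] if z is not None else d)
E
python3 - <<'E'
from h import *
s=robot.read_state();print(s['t'],s['tool_pos'],s['orientation'],R.from_rotvec(s['orientation']).as_matrix().round(3),s['opening'])
a=snap('top','top1.png');
for n in ['console','guard_grip','ring_mark','knob_pointer','knob_tab','dial_center']:
    print(n,[(np.round(x['centre'],3).tolist(),round(x['p'],2)) for x in models.look_for('top',n)[:2]])
snap('side','side1.png')
E
```

```text
pics
0.0 [ 0.27146972 -0.53446068  0.23456554] [-3.05349309e+00 -7.30847503e-01  3.95651847e-04] [[ 0.892  0.453 -0.001]
 [ 0.453 -0.892  0.002]
 [ 0.    -0.002 -1.   ]] 0.09307813597624065
console [([0.523, 0.079, 0.057], 0.69), ([0.54, 0.144, 0.119], 0.18)]
guard_grip [([0.539, 0.145, 0.116], 0.84)]
ring_mark []
knob_pointer []
knob_tab [([0.534, 0.139, 0.116], 0.16)]
dial_center [([0.526, 0.081, 0.052], 0.6)]
```

View pics/top1.png

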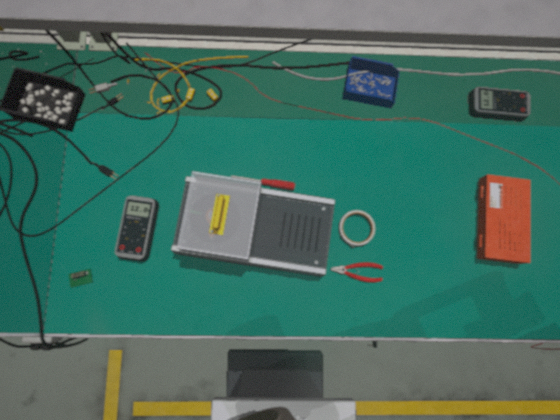

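View pics/side1.png

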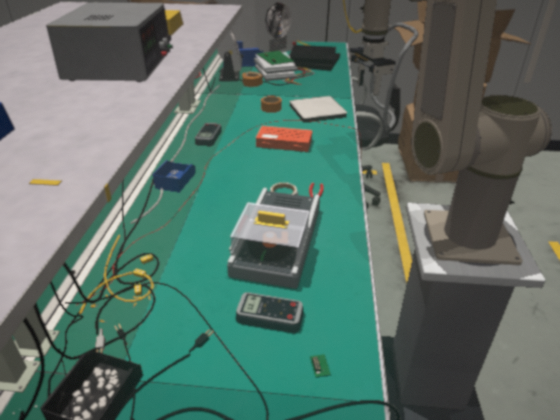

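The top view shows the guard shut at the left, with its yellow rib at about (219,215). The console is slightly rotated, and the parking bay is to the right, at about (298,233). Next I measure the console and rib poses.

```bash
python3 - <<'E'
from h import *
i,p,d=snap('top')
m=models.masks_of('top','console');g=models.masks_of('top','guard_grip')
hsv=cv2.cvtColor(p,cv2.COLOR_RGB2HSV)
y=cv2.inRange(hsv,(20,120,100),(35,255,255)); y[:, :190]=0;y[:,250:]=0;y[:180]=0;y[250:]=0
v,u=np.nonzero(y)
P=np.array([toworld(i,a,b,d=d[b,a]) for a,b in zip(u,v)])
print('yellow z',np.percentile(P[:,2],[5,50,95]))
T=P[P[:,2]>0.14]
print(len(T),T.mean(0)); r=cv2.minAreaRect((T[:,:2]*1000).astype(np.float32));print(r)
# console rails / panel points by depth
vv,uu=np.mgrid[165:280,165:345]
Q=np.array([toworld(i,a,b,d=d[b,a]) for a,b in zip(uu.ravel(),vv.ravel())])
C=Q[(Q[:,2]>0.03)&(Q[:,2]<0.07)]
print(cv2.minAreaRect((C[:,:2]*1000).astype(np.float32)))
G=Q[(Q[:,2]>0.112)&(Q[:,2]<0.13)]; print(np.median(G[:,2]),cv2.minAreaRect((G[:,:2]*1000).astype(np.float32)))
E=Q[(Q[:,2]>0.112)]
print([ (np.round(x['p'],2),x['region'].sum()) for x in m[:2]+g[:2]])
E
```

```text
yellow z [0.11842838 0.123388   0.14965136]
204 [0.53941853 0.14426897 0.15964404]
((472.0893249511719, 115.1346435546875), (215.58375549316406, 42.5304069519043), 23.579456329345703)
((533.148193359375, 73.3189697265625), (349.9507751464844, 180.90365600585938), 82.07500457763672)
0.11768989621377707 ((543.0694580078125, 146.39852905273438), (150.5045928955078, 168.38772583007812), 82.14324951171875)
[(np.float64(0.64), np.int64(12498)), (np.float64(0.59), np.int64(5902))]
```

```bash
cat >> h.py <<'E'
TH=np.deg2rad(-7.9); OX=np.array([np.cos(TH),np.sin(TH)]);OY=np.array([-np.sin(TH),np.cos(TH)])
O=np.array([.5331,.0733])+.01*OY; DIAL=O+.08*OY
def own(p): q=np.asarray(p)[:2]-O; return np.array([q@OX,q@OY])
def world(ox,oy,z): return np.r_[O+ox*OX+oy*OY,z]
def delta(tgt,yaw_y=None):
    "travel in tool axes to world tgt; spin to bring tool y to own angle yaw_y (rad)"
    s=robot.read_state();M=R.from_rotvec(s['orientation']).as_matrix()
    a=np.arctan2(M[1,1],M[0,1]); sp=None
    if yaw_y is not None: sp=(a-yaw_y+np.pi)%(2*np.pi)-np.pi
    return (M.T@(np.asarray(tgt)-s['tool_pos'])).round(4),sp
E
python3 -m inch '{"travel":[[0.551,-0.484,0.01],[0.551,-0.484,0.01],[0.551,-0.484,0.01],[0.551,-0.484,0.01],[0.551,-0.484,0.01],[0.551,-0.484,0.01],[0.551,-0.484,0.01],[0.551,-0.484,0.01],[0.551,-0.484,0.01],[0.551,-0.484,0.01]],"spin":[0.607,0.607,0.607,0.607,0.607,0.607,0.607,0.607,0.607,0.607]}' 0.3 20
python3 - <<'E'
from h import *
print(delta(world(0,.064,.2),TH-np.pi/2),DIAL,world(0,.064,.2))
E
```

```text
t: 1.38
tool_pos: [0.4255, -0.1492, 0.2304]
orientation: [3.134, -0.216, 0.002]
force: [0.0, -0.7, 0.4]
opening: 0.065
gripper_force: 0.0
(array([ 0.076 , -0.3092,  0.0304]), np.float64(0.0002940473200743199)) [0.54547001 0.16244585] [0.5432709 0.1465977 0.2      ]
```

```bash

python3 -m inch '{"travel":[[0.076,-0.309,0.03],[0.076,-0.309,0.03],[0.076,-0.309,0.03],[0.076,-0.309,0.03],[0.076,-0.309,0.03],[0.076,-0.309,0.03],[0.076,-0.309,0.03],[0.076,-0.309,0.03],[0.076,-0.309,0.03],[0.076,-0.309,0.03]],"spin":[0,0,0,0,0,0,0,0,0,0]}'
python3 - <<'E'
from h import *
print(delta(world(0,.064,.145),TH-np.pi/2))
snap('wrist','w1.png')
i,p,d=snap('top')
print(models.look_for('wrist','guard_grip')[:1])
hsv=cv2.cvtColor(p,cv2.COLOR_RGB2HSV)
E
```

```text
t: 2.22
tool_pos: [0.5426, 0.1461, 0.1995]
orientation: [3.134, -0.211, -0.002]
force: [-0.8, 0.5, -0.4]
opening: 0.0652
gripper_force: 0.0
(array([ 0.0007, -0.0006,  0.0545]), np.float64(0.0036194546660199833))
[{'centre': [0.5689, 0.1421, 0.1187], 'p': 0.73}]
```

View pics/w1.png

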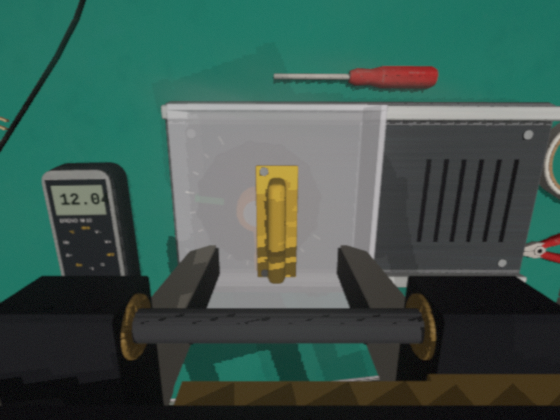

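The rib (about 277,230) sits midway between the fingers and is aligned with them. The ring's green mark shows faintly at about (208,200), towards own +y. I descend and grip.

```bash

python3 -m inch '{"travel":[[0.0005,0,0.03],[0.0005,0,0.0545],[0.0005,0,0.0545]],"spin":[0,0,0]}'
python3 -m inch '{"travel":[[0,0,0],[0,0,0],[0,0,0],[0,0,0],[0,0,0]],"spin":[0,0,0,0,0]}' 1 25
python3 - <<'E'
from h import *
print(robot.read_state()['tool_pos'],delta(world(0,.064-.164,.145),TH-np.pi/2))
E
```

```text
t: 2.62
tool_pos: [0.54, 0.1426, 0.1406]
orientation: [3.132, -0.218, -0.011]
force: [-0.4, 0.2, -1.9]
opening: 0.065
gripper_force: 0.0
t: 3.03
tool_pos: [0.5441, 0.1446, 0.1471]
orientation: [-3.134, 0.216, -0.004]
force: [-0.4, 0.4, -0.2]
opening: 0.0363
gripper_force: 0.0
[0.54407914 0.14460582 0.14706186] (array([-0.0012,  0.1621,  0.0019]), np.float64(0.0005270942744401985))
```

```bash

python3 -m inch '{"travel":[[0,0,0],[0,0,0],[0,0,0],[0,0,0],[0,0,0],[0,0,0]],"spin":[0,0,0,0,0,0]}'

```

```text
t: 3.53
tool_pos: [0.5433, 0.1448, 0.1457]
orientation: [-3.134, 0.215, -0.0]
force: [0.2, 1.7, 1.1]
opening: 0.0119
gripper_force: 25.0
```

```bash

python3 -m inch '{"travel":[[0,0.015,0],[0,0.035,0],[0,0.055,0],[0,0.075,0],[0,0.095,0],[0,0.115,0],[0,0.135,0],[0,0.15,0],[0,0.16,0],[0,0.16,0]],"spin":[0,0,0,0,0,0,0,0,0,0]}'
python3 -m inch '{"travel":[[0,0.002,0],[0,0.004,0],[0,0.005,0],[0,0.005,0]],"spin":[0,0,0,0]}'
python3 - <<'E'
from h import *
s=robot.read_state();print(own(s['tool_pos']),s['force'])
E
```

```text
t: 4.37
tool_pos: [0.5212, -0.0147, 0.1457]
orientation: [-3.133, 0.217, -0.0]
force: [-1.4, -0.0, 2.1]
opening: 0.012
gripper_force: 25.0
t: 4.7
tool_pos: [0.5212, -0.0152, 0.1457]
orientation: [-3.129, 0.212, -0.001]
force: [2.7, 17.9, 1.5]
opening: 0.0121
gripper_force: 25.0
[ 0.00035168 -0.09925494] [ 2.74515155 17.88395616  1.45188687]
```

```bash

python3 -m inch '{"travel":[[0,-0.003,0],[0,-0.005,0],[0,-0.005,0],[0,-0.005,0]],"spin":[0,0,0,0]}' 0.5
python3 -m inch '{"travel":[[0,0,-0.035],[-0.03,-0.03,-0.075],[-0.06,-0.06,-0.09],[-0.06,-0.10,-0.09],[-0.06,-0.14,-0.09],[-0.06,-0.18,-0.09],[-0.06,-0.18,-0.09],[-0.06,-0.18,-0.09]],"spin":[0,0,0,0,0,0,0,0]}'
cat > look.py <<'E'
from h import *
import sys
k=sys.argv[1]
for cam in sys.argv[2:]:
    i,p,d=snap(cam,f'{cam}_{k}.png')
    for n in ['guard_grip','ring_mark','knob_pointer','knob_tab']:
        for x in models.look_for(cam,n)[:1]:
            c=np.array(x['centre']);o=own(c)-[0,.08]
            print(cam,n,round(x['p'],2),c.round(3),'rel dial',o.round(4),'r',round(np.hypot(*o),4),'ang',round(np.arctan2(o[1],-o[0]),3))
E
python3 look.py a top wrist side
```

```text
t: 5.03
tool_pos: [0.5212, -0.014, 0.1453]
orientation: [3.134, -0.215, -0.001]
force: [0.9, 0.4, -0.4]
opening: 0.0342
gripper_force: 0.0
t: 5.7
tool_pos: [0.4863, 0.1748, 0.2355]
orientation: [-3.135, 0.209, 0.0]
force: [0.3, -1.2, -0.8]
opening: 0.0463
gripper_force: 0.0
top guard_grip 0.87 [ 0.515 -0.014  0.118] rel dial [-0.0064 -0.1787] r 0.1788 ang -1.535
top ring_mark 0.61 [0.572 0.149 0.064] rel dial [ 0.0284 -0.01  ] r 0.0301 ang -2.802
wrist guard_grip 0.74 [ 0.523 -0.003  0.118] rel dial [ 0.0009 -0.1671] r 0.1671 ang -1.576
wrist ring_mark 0.94 [0.551 0.164 0.064] rel dial [0.0057 0.002 ] r 0.006 ang 2.811
wrist knob_pointer 0.82 [0.542 0.164 0.092] rel dial [-0.0031  0.0008] r 0.0032 ang 0.262
wrist knob_tab 0.7 [0.541 0.162 0.091] rel dial [-0.0047 -0.0012] r 0.0049 ang -0.249
side guard_grip 0.86 [0.524 0.011 0.118] rel dial [-1.000e-04 -1.531e-01] r 0.1531 ang -1.57
side ring_mark 0.57 [0.549 0.181 0.066] rel dial [0.0012 0.0192] r 0.0192 ang 1.633
side knob_pointer 0.77 [0.532 0.168 0.087] rel dial [-0.0137  0.0034] r 0.0141 ang 0.244
side knob_tab 0.53 [0.536 0.174 0.091] rel dial [-0.0111  0.0099] r 0.0149 ang 0.727
```

```bash
python3 -c "
import cv2
a=cv2.imread('pics/wrist_a.png');b=cv2.imread('pics/top_a.png')[160:290,160:350]
b=cv2.resize(b,None,fx=2.2,fy=2.2,interpolation=2)
import numpy as np
c=np.zeros((420,800,3),'uint8');w=cv2.resize(a,(373,280));c[:280,:373]=w;c[:b.shape[0],376:376+b.shape[1]]=b[:, :424]
cv2.imwrite('pics/mixa.png',c)"
```

```text
(no output)
```

View pics/mixa.png

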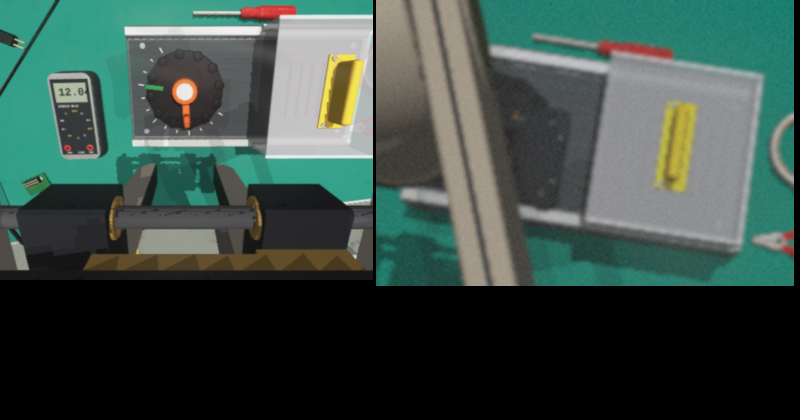

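The guard is open over the bay. In the wrist picture the green mark points left at about (231,131), so roughly pi/2. The orange arm points to the front at about (279,180), so roughly 0. I segment both for exact angles.

```bash
cat > ang.py <<'E'
from h import *
import sys
def measure(cam='wrist',f=None):
    i,p,d=snap(cam,f); h=cv2.cvtColor(p,cv2.COLOR_RGB2HSV)
    vv,uu=np.mgrid[0:420,0:560]
    K=np.array(i['camera_matrix']);V=np.array(i['view']);Rm=V[:3,:3];c=-Rm.T@V[:3,3]
    pix=np.stack([uu,vv,np.ones_like(uu)],-1)@np.linalg.inv(K).T@Rm
    W=c+pix*d[...,None]
    rel=np.stack([(W[...,:2]-O)@OX,(W[...,:2]-O)@OY-.08],-1); r=np.hypot(rel[...,0],rel[...,1])
    z=W[...,2]
    gm=(h[...,0]>45)&(h[...,0]<80)&(h[...,1]>100)&(h[...,2]>60)&(r<.065)&(z>.058)&(z<.08)
    om=(h[...,0]<16)&(h[...,1]>130)&(h[...,2]>90)&(r<.065)
    hub=(np.abs(z-.092)<.005)&(r<.035)
    arm=om&(np.abs(z-.078)<.008)&(r>.021); tab=om&(z>.098)&(r>.02)
    out={}
    for n,m in dict(mark=gm,hub=hub,arm=arm,tab=tab,tabtop=om&(np.abs(z-.108)<.004)).items():
        if m.sum()<5: print(n,m.sum());continue
        q=rel[m].mean(0);print(n,m.sum(),'z',round(np.median(z[m]),4),'rel',q.round(4),'r',round(np.hypot(*q),4),'ang',round(np.arctan2(q[1],-q[0]),3))
    if 'hub' : 
        pts=rel[hub]
        if len(pts)>20: print('hub circle',cv2.minEnclosingCircle((pts*1000).astype(np.float32)))
    blk=(h[...,2]<75)&(np.abs(z-.066)<.006)&(r<.075)
    if blk.sum()>50:
        b=(rel[blk]*1000).astype(np.float32);print('ring circ',cv2.minEnclosingCircle(b))
if __name__=='__main__': measure(*sys.argv[1:])
E
python3 ang.py wrist
```

```text
mark 188 z 0.067 rel [0.0063 0.045 ] r 0.0455 ang 1.71
hub 1202 z 0.0922 rel [0.0015 0.0019] r 0.0024 ang 2.234
arm 123 z 0.0818 rel [-0.0269  0.    ] r 0.0269 ang 0.001
tab 163 z 0.1073 rel [-0.0356 -0.0004] r 0.0356 ang -0.011
tabtop 153 z 0.1074 rel [-0.036  -0.0005] r 0.036 ang -0.013
hub circle ((-6.069592475891113, -0.1773674637079239), 24.907590866088867)
ring circ ((1.3803279399871826, 1.956642746925354), 56.726200103759766)
```

```bash

python3 - <<'E'
from h import *
print(delta(world(-.0363,.0796,.21),TH+np.pi/2+.06))
E
python3 -m inch '{"travel":[[0,0,0],[0,0,0],[0,0,0],[0,0,0],[0,0,0],[0,0,0],[0,0,0],[0,0,0],[0,0,0],[0,0,0]],"spin":[-0.12,-0.24,-0.36,-0.48,-0.6,-0.72,-0.84,-0.96,-1.08,-1.2]}' 0.5
python3 -m inch '{"travel":[[0,0,0],[0,0,0],[0,0,0],[0,0,0],[0,0,0],[0,0,0],[0,0,0],[0,0,0],[0,0,0],[0,0,0]],"spin":[-0.12,-0.24,-0.36,-0.48,-0.6,-0.72,-0.84,-0.96,-1.08,-1.2]}'
python3 - <<'E'
from h import *
print(delta(world(-.0363,.0796,.2),TH+np.pi/2+.06),robot.read_state()['q'])
E
```

```text
(array([0.0235, 0.0023, 0.0255]), np.float64(3.0823063933537584))
t: 7.33
tool_pos: [0.4865, 0.1727, 0.2355]
orientation: [-2.703, -1.6, 0.0]
force: [0.8, 0.5, 0.4]
opening: 0.0467
gripper_force: 0.0
t: 8.17
tool_pos: [0.4865, 0.1727, 0.2355]
orientation: [-1.328, -2.847, 0.0]
force: [-0.4, 0.5, 0.1]
opening: 0.0468
gripper_force: 0.0
(array([-0.0191,  0.014 ,  0.0355]), np.float64(-0.7946974210791953)) [ 2.41732120e-01 -9.73641681e-02  1.71870588e+00 -3.59948319e-05
  1.52028636e+00 -4.56483957e-01]
```

```bash

python3 -m inch '{"travel":[[-0.019,0.014,0.0355],[-0.019,0.014,0.0355],[-0.019,0.014,0.0355],[-0.019,0.014,0.0355],[-0.019,0.014,0.0355],[-0.019,0.014,0.0355],[-0.019,0.014,0.0355],[-0.019,0.014,0.0355],[-0.019,0.014,0.0355]],"spin":[-0.12,-0.24,-0.36,-0.48,-0.6,-0.72,-0.795,-0.795,-0.795]}'
python3 - <<'E'
from h import *
print(delta(world(-.0363,.0796,.108),TH+np.pi/2+.06),robot.read_state()['q'])
E
python3 ang.py wrist wb.png
```

```text
t: 8.92
tool_pos: [0.5094, 0.1669, 0.2]
orientation: [-0.136, -3.139, -0.0]
force: [-0.7, 0.7, -0.8]
opening: 0.0467
gripper_force: 0.0
(array([-0.    ,  0.0001,  0.092 ]), np.float64(-0.008489098733275746)) [ 2.21004942e-01 -2.33164524e-02  1.71265973e+00  4.29306047e-05
  1.45227320e+00 -1.26342635e+00]
mark 60 z 0.0671 rel [0.0053 0.0367] r 0.0371 ang 1.715
hub 1170 z 0.0922 rel [-0.0003  0.0012] r 0.0013 ang 1.359
arm 86 z 0.081 rel [-0.0346 -0.0007] r 0.0346 ang -0.02
tab 202 z 0.1072 rel [-0.0378 -0.001 ] r 0.0378 ang -0.027
tabtop 185 z 0.1074 rel [-0.0372 -0.001 ] r 0.0372 ang -0.028
hub circle ((0.9530038237571716, 1.1581155061721802), 17.27216148376465)
ring circ ((0.5872896909713745, 1.3670618534088135), 56.45681381225586)
```

View pics/wb.png

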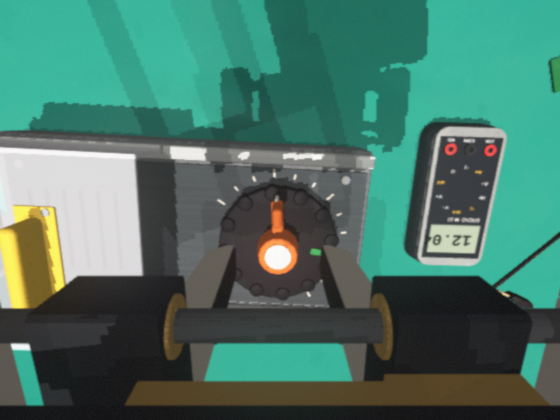

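The tab (about 277,212) is centred between the fingers, and the mark is visible at (316,252). I descend and pinch.

```bash

python3 -m inch '{"travel":[[0.0005,0,0.03],[0.0005,-0.0005,0.06],[0.0005,-0.0005,0.08],[0.0005,-0.0005,0.092],[0.0005,-0.0005,0.092],[0.0005,-0.0005,0.092]],"spin":[0,0,0,0,0,0]}'
python3 -m inch '{"travel":[[0,0,0],[0,0,0],[0,0,0],[0,0,0],[0,0,0],[0,0,0],[0,0,0],[0,0,0],[0,0,0],[0,0,0]],"spin":[0,0,0,0,0,0,0,0,0,0]}' 1 10
python3 - <<'E'
from h import *
s=robot.read_state();M=R.from_rotvec(s['orientation']).as_matrix();p=s['tool_pos'];print(own(p)-[0,.08],p[2],s['force'],s['opening'],s['gripper_force'])
c=np.array([.0010,.0816]);o=own(p)-c;a0=np.arctan2(o[1],-o[0]);r=np.hypot(*o);print('knob est',a0,r,'tool-y ang',TH+np.pi/2-np.arctan2(M[1,1],M[0,1]))
E
```

```text
t: 9.47
tool_pos: [0.5087, 0.1664, 0.1081]
orientation: [-0.133, -3.138, 0.0]
force: [-0.3, 0.1, 0.9]
opening: 0.0464
gripper_force: 0.0
t: 10.3
tool_pos: [0.509, 0.1664, 0.1082]
orientation: [0.132, 3.139, -0.0]
force: [-1.2, -0.1, 4.0]
opening: 0.0083
gripper_force: 10.0
[-0.03669399 -0.00108004] 0.10823768100018379 [-1.17996002 -0.06227868  4.00516395] 0.008309765109123322 9.999192953109741
knob est -0.0709805714315029 0.03778914914831269 tool-y ang -0.05409014535271961
```

```bash

python3 -m inch '{"travel":[[-0.0001,0.0033,0],[-0.0006,0.0066,0],[-0.0013,0.0098,0],[-0.0023,0.013,0],[-0.0036,0.016,0],[-0.0051,0.019,0],[-0.0069,0.0217,0],[-0.0089,0.0244,0],[-0.0111,0.0268,0],[-0.0136,0.029,0]],"spin":[0.0875,0.175,0.2625,0.35,0.4375,0.525,0.6125,0.7,0.7875,0.875]}'
python3 - <<'E'
from h import *
s=robot.read_state();M=R.from_rotvec(s['orientation']).as_matrix();p=s['tool_pos']
c=np.array([.0010,.0816]);o=own(p)-c;a0=np.arctan2(o[1],-o[0]);r=np.hypot(*o);print('knob est',a0,r,p[2],'tool-y ang',TH+np.pi/2-np.arctan2(M[1,1],M[0,1]),s['force'],s['wrist_torque'],s['opening'],s['q'])
E
python3 ang.py wrist wc.png
```

```text
t: 11.13
tool_pos: [0.525, 0.1942, 0.1083]
orientation: [1.455, 2.784, -0.0]
force: [-2.1, -1.7, 3.8]
opening: 0.008
gripper_force: 10.0
knob est 0.8112017569536385 0.03728315660061385 0.10825084899374922 tool-y ang 0.8252593838205792 [-2.07592962 -1.68838518  3.83864876] [-0.25219684  0.16739702 -0.03234169] 0.008031599909780255 [ 2.62841687e-01  1.19865325e-01  1.73814335e+00 -2.00288392e-04
  1.28364916e+00 -3.44757524e-01]
mark 358 z 0.0669 rel [0.0064 0.0479] r 0.0483 ang 1.704
hub 286 z 0.0918 rel [-0.0079  0.0117] r 0.0141 ang 0.976
arm 92 z 0.0816 rel [-0.0292  0.0348] r 0.0454 ang 0.874
tab 519 z 0.1074 rel [-0.0255  0.0312] r 0.0403 ang 0.885
tabtop 414 z 0.1074 rel [-0.0251  0.0306] r 0.0396 ang 0.883
hub circle ((-7.440301418304443, 11.04221248626709), 6.168365001678467)
ring circ ((1.085555911064148, 2.0944385528564453), 56.65376281738281)
```

View pics/wc.png

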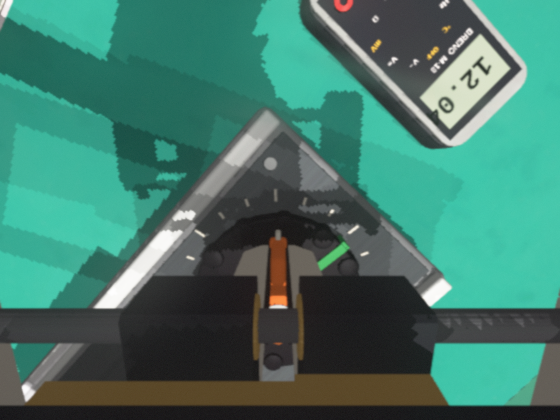

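The pinch is holding: the arm (278,270) turned as commanded and the mark (334,256) hasn't moved. About 0.865 rad remain.

```bash

python3 -m inch '{"travel":[[-0.0001,0.0033,0],[-0.0006,0.0065,0],[-0.0013,0.0097,0],[-0.0023,0.0128,0],[-0.0035,0.0158,0],[-0.005,0.0187,0],[-0.0067,0.0215,0],[-0.0087,0.0241,0],[-0.0109,0.0265,0],[-0.0132,0.0287,0]],"spin":[0.0865,0.173,0.2595,0.346,0.4325,0.519,0.6055,0.692,0.7785,0.865]}'
python3 -m inch '{"travel":[[0,0,0],[0,0,0]],"spin":[0,0]}'
python3 - <<'E'
from h import *
s=robot.read_state();M=R.from_rotvec(s['orientation']).as_matrix();p=s['tool_pos']
c=np.array([.0011,.0818]);o=own(p)-c;a0=np.arctan2(o[1],-o[0]);r=np.hypot(*o);print('knob est',a0,r,p[2],'tool-y ang',TH+np.pi/2-np.arctan2(M[1,1],M[0,1]),s['force'],s['opening'])
E
python3 ang.py wrist wd.png
```

```text
t: 12.02
tool_pos: [0.5559, 0.1998, 0.1082]
orientation: [-2.486, -1.921, 0.001]
force: [-2.1, -1.7, 3.8]
opening: 0.0077
gripper_force: 10.0
t: 12.18
tool_pos: [0.556, 0.1998, 0.1082]
orientation: [2.48, 1.928, -0.0]
force: [-1.0, -1.1, 4.0]
opening: 0.0077
gripper_force: 10.0
knob est 1.6842266047643013 0.03683004020096851 0.10819263071848756 tool-y ang 1.6821703982287317 [-0.98574232 -1.10550719  4.02726922] 0.0076750733744698285
mark 184 z 0.0667 rel [0.0073 0.0541] r 0.0546 ang 1.704
hub 287 z 0.0918 rel [0.0031 0.0154] r 0.0157 ang 1.769
arm 94 z 0.0817 rel [0.0068 0.0459] r 0.0464 ang 1.717
tab 495 z 0.1074 rel [0.0063 0.0418] r 0.0423 ang 1.721
tabtop 412 z 0.1075 rel [0.0062 0.0407] r 0.0412 ang 1.721
hub circle ((1.841752052307129, 2.3952231407165527), 17.056156158447266)
ring circ ((1.5219557285308838, 2.821930170059204), 56.43368911743164)
```

View pics/wd.png

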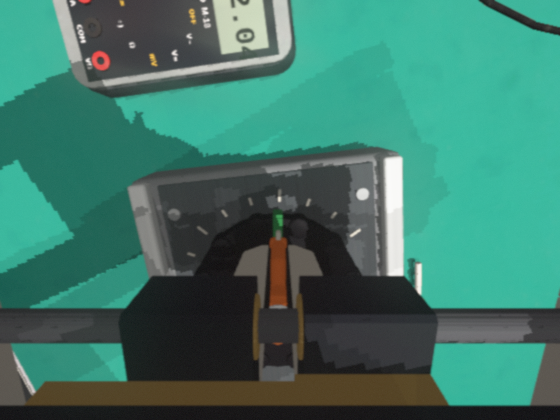

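The arm (278,270) is now in line with the green mark (278,220). I release and lift straight up.

```bash

python3 -m inch '{"travel":[[0,0,0],[0,0,0],[0,0,0],[0,0,0],[0,0,0],[0,0,-0.02],[0,0,-0.05],[0,0,-0.09],[0,0,-0.11],[0,0,-0.11]],"spin":[0,0,0,0,0,0,0,0,0,0]}' 0.6
python3 -m inch '{"travel":[[-0.03,0,0],[-0.06,0,0],[-0.06,0,0],[-0.06,0,0],[-0.06,0,0],[-0.06,0,0],[-0.06,0,0],[-0.06,0,0],[-0.06,0,0],[-0.06,0,0]],"spin":[-0.12,-0.24,-0.36,-0.48,-0.6,-0.72,-0.84,-0.96,-1.08,-1.2]}'
python3 ang.py wrist we.png
python3 - <<'E'
from h import *
print(delta(world(0,-.0995,.2),TH+np.pi/2),robot.read_state()['q'])
E
```

```text
t: 13.07
tool_pos: [0.559, 0.2008, 0.225]
orientation: [2.48, 1.922, 0.015]
force: [1.0, 0.9, 0.6]
opening: 0.037
gripper_force: 0.0
t: 13.9
tool_pos: [0.5405, 0.1417, 0.2171]
orientation: [-0.954, -2.992, 0.001]
force: [-1.3, 1.2, 0.5]
opening: 0.0375
gripper_force: 0.0
mark 52 z 0.0669 rel [0.0065 0.0541] r 0.0545 ang 1.69
hub 1190 z 0.0922 rel [0.0002 0.0021] r 0.0021 ang 1.656
arm 208 z 0.0818 rel [0.003  0.0299] r 0.0301 ang 1.671
tab 230 z 0.1071 rel [0.0024 0.0354] r 0.0355 ang 1.637
tabtop 182 z 0.1072 rel [0.0051 0.0389] r 0.0392 ang 1.702
hub circle ((0.10838991403579712, 9.659635543823242), 25.336442947387695)
ring circ ((1.0506346225738525, 1.3357739448547363), 56.54633331298828)
(array([-0.0736, -0.1402,  0.0171]), np.float64(-0.47041457362451267)) [ 1.64690727e-01  2.96350280e-02  1.62826657e+00 -3.40582727e-05
  1.48486775e+00 -7.97806726e-01]
```

View pics/we.png

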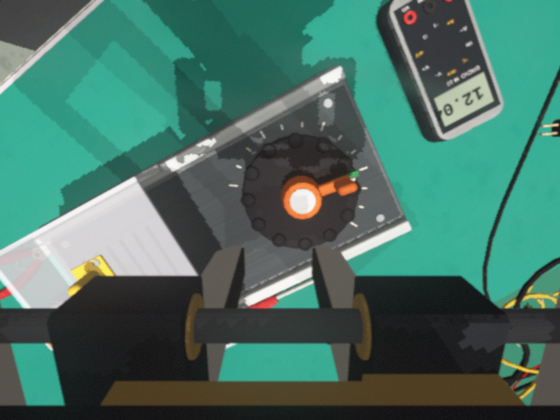

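The pointer points straight at the green mark (355,174), and both angles come out at about 1.675. Next I go to the rib.

```bash

python3 -m inch '{"travel":[[-0.074,-0.14,0.01],[-0.074,-0.14,0.01],[-0.074,-0.14,0.017],[-0.074,-0.14,0.017],[-0.074,-0.14,0.017],[-0.074,-0.14,0.017],[-0.074,-0.14,0.017],[-0.074,-0.14,0.017]],"spin":[-0.12,-0.24,-0.36,-0.47,-0.47,-0.47,-0.47,-0.47]}'
python3 - <<'E'
from h import *
print(delta(world(0,-.0995,.145),TH+np.pi/2))
E
```

```text
t: 14.62
tool_pos: [0.5194, -0.0142, 0.201]
orientation: [0.245, 3.132, 0.001]
force: [0.3, 0.1, 0.3]
opening: 0.037
gripper_force: 0.0
(array([-0.0016, -0.0009,  0.056 ]), np.float64(-0.0180227388362324))
```

```bash

python3 -m inch '{"travel":[[-0.001,-0.001,0.025],[-0.001,-0.001,0.05],[-0.001,-0.001,0.055],[-0.001,-0.001,0.055]],"spin":[-0.01,-0.01,-0.01,-0.01]}'
python3 -m inch '{"travel":[[0,0,0],[0,0,0],[0,0,0],[0,0,0],[0,0,0],[0,0,0],[0,0,0],[0,0,0]],"spin":[0,0,0,0,0,0,0,0]}' 1 25
python3 - <<'E'
from h import *
print(delta(world(0,.08,.145),TH+np.pi/2))
E
```

```text
t: 14.95
tool_pos: [0.5185, -0.0148, 0.1439]
orientation: [-0.224, -3.129, -0.001]
force: [-1.1, 0.2, -0.1]
opening: 0.0374
gripper_force: 0.0
t: 15.62
tool_pos: [0.5211, -0.015, 0.1474]
orientation: [0.225, 3.131, 0.004]
force: [2.1, 6.3, 2.7]
opening: 0.0118
gripper_force: 25.0
(array([0.0013, 0.1791, 0.0029]), np.float64(-0.0055238984908529964))
```

```bash

python3 -m inch '{"travel":[[0,0.015,0],[0,0.035,0],[0,0.055,0],[0,0.075,0],[0,0.095,0],[0,0.115,0],[0,0.135,0],[0.0005,0.155,0],[0.0005,0.17,0],[0.0005,0.175,0]],"spin":[0,0,0,0,0,0,0,0,0,0]}'
python3 -m inch '{"travel":[[0,0.003,0],[0,0.006,0],[0,0.009,0],[0,0.009,0]],"spin":[0,0,0,0]}'
python3 - <<'E'
from h import *
s=robot.read_state();print(own(s['tool_pos']),s['force'])
E
```

```text
t: 16.45
tool_pos: [0.5452, 0.1588, 0.1474]
orientation: [0.224, 3.132, 0.001]
force: [-2.9, -2.0, 7.4]
opening: 0.0118
gripper_force: 25.0
t: 16.78
tool_pos: [0.5459, 0.1636, 0.1474]
orientation: [-0.227, -3.133, 0.007]
force: [-6.4, -11.4, 10.7]
opening: 0.0121
gripper_force: 25.0
[0.00022773 0.08117975] [ -6.44137147 -11.41786745  10.7446859 ]
```

```bash

python3 -m inch '{"travel":[[0,0.002,0],[0,0.004,0],[0,0.004,0],[0,0.004,0]],"spin":[0,0,0,0]}'
python3 -m inch '{"travel":[[0,-0.002,0],[0,-0.003,0],[0,-0.004,0],[0,-0.004,0],[0,-0.004,0]],"spin":[0,0,0,0,0]}' 0.6
python3 -m inch '{"travel":[[0,0,0],[0,0,-0.02],[0,0,-0.05],[0,0,-0.09],[-0.04,-0.02,-0.1],[-0.04,-0.05,-0.1],[-0.04,-0.09,-0.1],[-0.04,-0.13,-0.1],[-0.04,-0.17,-0.1],[-0.04,-0.2,-0.1]],"spin":[0,0,0,0,0,0,0,0,0,0]}'
python3 -m inch '{"travel":[[0,-0.04,0],[0,-0.08,0],[0,-0.12,0],[0,-0.16,0],[0,-0.2,0],[0,-0.2,0],[0,-0.2,0]],"spin":[0,0,0,0,0,0,0]}'
python3 - <<'E'
from h import *
i,p,d=snap('top','topf.png')
cv2.imwrite('pics/topf.png',cv2.resize(p[150:300,100:400,::-1],None,fx=2.5,fy=2.5,interpolation=2))
vv,uu=np.mgrid[165:280,165:345]
Q=np.array([toworld(i,a,b,d=d[b,a]) for a,b in zip(uu.ravel(),vv.ravel())])
G=Q[(Q[:,2]>0.112)&(Q[:,2]<0.13)]; r=cv2.minAreaRect((G[:,:2]*1000).astype(np.float32));print(r,own(np.array(r[0])/1000))
E
```

```text
t: 17.12
tool_pos: [0.546, 0.1638, 0.1473]
orientation: [-0.229, -3.132, 0.015]
force: [-11.6, -26.8, 15.3]
opening: 0.0118
gripper_force: 25.0
t: 17.53
tool_pos: [0.5459, 0.1661, 0.1461]
orientation: [0.225, 3.133, 0.0]
force: [-0.4, 0.8, -0.7]
opening: 0.0365
gripper_force: 0.0
t: 18.37
tool_pos: [0.5563, -0.0401, 0.2459]
orientation: [-0.226, -3.133, 0.001]
force: [0.4, -0.6, 0.5]
opening: 0.0371
gripper_force: 0.0
t: 18.95
tool_pos: [0.5276, -0.2374, 0.2457]
orientation: [-0.231, -3.133, -0.001]
force: [-0.2, -0.1, -0.9]
opening: 0.0368
gripper_force: 0.0
((545.5695190429688, 162.5172576904297), (150.3505096435547, 168.66542053222656), 82.12007141113281) [8.87511322e-05 8.00844054e-02]
```

View pics/topf.png

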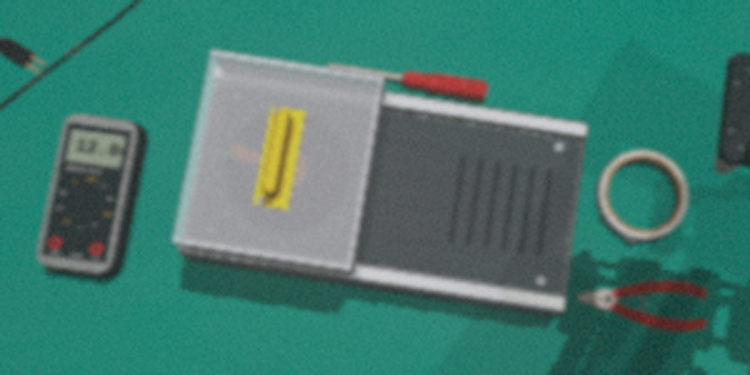

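The guard measures 80.1 mm in the console's own y, which is fully shut over the dial axis, with the rib at about (280,158). The loose things lie where they were, and the robot is clear.

```bash
python3 -c "
from plant import close_job
print(close_job())"
```

```text
the job is handed in; nothing more can be done
None
```

The job is handed in: I opened the guard fully, turned the orange knob until its pointer met the green mark (both measured at about 1.675 rad, ring unmoved), and shut the guard fully again, finishing at about 19 s with the other things untouched.

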